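# Move a lacquered board with the lifter

## Task

The terminal board lying on the drying stand is still tacky and must not be touched by the gripper. Take the upright-handled lifter, slide its blade between the rails under that board, lift the board and set it down centred and square on the rails of the empty inspection stand with the round base. Then draw the lifter out and stand it on its foot on the worktop, clear of both stands, and let go.

Things in the scene. Friction and masses are not known exactly. Their poses are not given: they have to be found in the camera images.
- lifter: Spatula-like hand lifter, 0.2 kg, standing on its foot. Origin: underside of the foot, under the handle; z up, x forward along the blade. Foot and blade are one steel plate, z 0 to 3 mm: foot x -23 to 17, 50 mm wide; blade x 17 to 105, 24 mm wide. Steel neck to z 35, then black grip z 35 to 105 mm, 28 mm in x, 14 mm in y: take it from above across the 14 mm.
- board: Green terminal board, 44 x 70 x 17 mm (x, y, z), 0.04 kg, lying on the drying stand's rails, long side across them, nearly centred (within 6 mm, 5 degrees). Origin: centre of its underside, a flat block 36 x 60 mm; z up. A like spare board lies on the worktop at the back: not that one.
- drying_stand: Fixed stand of aluminium rails on a rectangular dark steel base 100 x 86 x 5 mm. Origin: centre of its underside, on the worktop; z up, x along the rails, away from the robot. Two rails, x -35 to 35 mm, 42 mm apart (y +-21 to +-31), tops at z 26: 21 mm of room under the board for the blade. Open at the -x end; behind each rail, at x 38, a 6 mm pin up to z 38.
- inspection_stand: Fixed, empty at the start; same rails, pins, heights and axes as the drying stand, but on a round dark base 104 mm across, 5 mm thick. Origin: centre of its underside. Either stand may be the left one; each is turned a little.
There are look-alikes about, which are no part of the job. What is shaped like the board but brown is not meant.

How it is judged:
On the way:
1. the board is carried by the lifter, clear above the drying stand's rails (z of board in the frame of drying_stand above 0.036 m and contact force between board and lifter above 0.1 N), for 0.2 s.
At the end, for the whole second after the job is handed in: The board lies level and at rest on the inspection stand's rails, within 15 mm of the stand's centre along the rails and 12 mm across them and within 12 degrees of square; the lifter stands upright and at rest on the worktop, touching neither stand nor the board (x of board in the frame of inspection_stand between -0.015 and 0.015 m and y of board in the frame of inspection_stand between -0.012 and 0.012 m and z of board in the frame of inspection_stand between 0.022 and 0.03 m and angle between the x axis of board and the x axis of inspection_stand, either way round below 0.21 rad and angle between each of board, lifter's own z axis and vertical below 0.1 rad and linear speed of each of board, lifter below 0.02 m/s and height (world z) of lifter below 0.006 m and contact force between lifter and board below 0.05 N and contact force between lifter and inspection_stand below 0.05 N and contact force between lifter and drying_stand below 0.05 N).
It fails at once if the gripper or arm touches the board (contact force between any of the fingers, the arm and board above 0.3 N).
It fails at once if the board falls off the stand or the lifter (height (world z) of board below 0.015 m or angle between board's own z axis and vertical above 0.6 rad).
It also fails if it takes over 64 s, if anything falls off the work surface, if the arm or the gripper's body presses on something with over 40 N, if the wrist force passes 120 N, or if a joint passes its speed limit or range.

## Robot

A 6-joint arm with a two-finger parallel gripper is mounted at the origin on a cart in front of the work surface, level with it; the furniture and walls round the work are solid. World frame = base frame: x ahead of the robot, y to its left, z up, the work surface at z = 0. Lengths are in m, angles in rad, forces in N, time in s.
With the tool pointing down it reaches from about 0.275 to 0.825 m from the base axis. Payload 4.9 kg.
Tool frame: the origin (TCP) lies midway between the tips of the shut fingers; the grasp point (between the pads) lies 19 mm behind it (grip_point_offset is the distance from the TCP to the grasp point, in m); z points along the fingers, y is the line along which they close (so a half turn about z gives the same grasp; the last joint's range is limited). The gripper opens to 85 mm and grips with 20 to 120 N. Pads are 22 mm wide; open, the fingers measure 114 mm over their backs; the gripper's body (76 mm by 85 mm) begins 54 mm behind the grasp point. The pads swing forward as they close: fully open they stand 13 mm farther back than shut.
Start: joints at [1.175, 0.326, -0.193, 1.052, 0, 1.437], TCP at [0.142, 0.531, 0.231] pointing down, gripper open.
Joint ranges: [-2.65, 2.65], [-0.97, 1.79], [-1.3, 1.35], [-1.93, 2.1], [-1.47, 1.37], [-3.14, 3.14]. Speed limits (rad/s): [2.57, 2.57, 3.14, 3.14, 3.14, 3.14].

## Interface

Orientations are given as a rotation vector (axis times angle).
In Python, from cell import * gives the robot as it stands. Calls block until the motion is done:
- movep(position, orientation): joint-space move of the TCP to a pose.
- move_l(position, velocity=0.15, rot=None, until_force=None): straight line of the TCP; rot=None keeps the orientation; velocity is the mean speed in m/s. With until_force (N) it stops when the force on the tool has changed by that much, and returns True; else False.
- set_joints(angles): joint-space move.
- let_go() and grab(newtons=None): open the fingers fully, or close them until they stop; newtons is the grip in N (None keeps the last).
- sleep(seconds).
- ik(position, orientation): joint angles nearest the present ones, or None.
- get_state(): the state.
- grab_frame(name): name is "scene" or "top" or "wrist"; returns a dict with "img" (384x512x3 uint8, red, green, blue), "fx", "fy", "cx", "cy" (pixels), "cam_to_world" (4x4, takes a point from camera to world coordinates); the wrist camera has in their place "T_tool_cam" (4x4, takes a point from camera to tool coordinates, whose origin is the TCP and whose axes are the flange's). Camera axes: x right, y down, z forward; pixel columns grow to the right and rows downward; lengths in m; the calibration is good to about 2 mm. A picture is of the moment at which its call begins: read the wrist's pose just before it. There is no depth.
A pose or a line that the arm cannot do raises MotionError and nothing moves.
- sign_off(): hands the job in; it is judged then, once.
Trained networks look in the newest picture that a camera, given by its name, has taken for a name from the list of things; names that differ only in an ending like _2 or _b are one class to them, and where a whole thing is asked for, a point or a joint stands for the part that bears it (a point fixed in the world has none). Each returns a list of dicts, best first, with "score" (0 to 1); they miss things now and then, are a little off and sometimes report something else, mostly with a low value. They report only what shows in the picture. A call takes as long as a camera call. They do not tell look-alikes from the thing itself.
- spot_in(camera, name): "centre" ([column, row] in pixels, amid what is visible of it).
- silhouettes(camera, name): "mask" (384x512 bool, what is visible of it) and "centre" ([column, row] in pixels, amid what is visible of it).
- tip_of(camera, name): "centre" ([column, row] in pixels: a listed point, or the origin of a listed thing).
The state is a dict: "clock": time; "q": joint angles; "joint_velocities": joint speeds; "tau": joint torques, N m; "position": TCP position; "eef_rot": TCP orientation; "contact_force": force on the tool from outside, world axes, zero at the start; "wrist_torque": the same for the moment, N m; "finger_gap": opening from 0.0 (shut) to 1.0 (fully open); "grasp_force": force on a finger pad.
Only numpy, scipy, OpenCV 4.12 (cv2) and the standard library are available. Lean on these libraries where they do the work, as an engineer would, in place of code of your own. Each camera call takes 0.05 s, during which the arm holds its last target. There are 200 camera calls.

## Working session

There is one attempt and no reset: what is moved stays moved. The work goes in short steps, each a Python script; the robot and the scene stay as the last script left them, time stands still between calls to the robot, and variables do not carry over. Pictures are saved under pics/ and viewed, at most 10 in all, crops included, and the job is handed in when it is done.

```bash
mkdir -p pics; ls
cat > h.py <<'E'
from cell import *
import numpy as np, cv2
from scipy.spatial.transform import Rotation as R
def ray(f,px,T=None):
    T=np.array(f["cam_to_world"]) if T is None else T
    d=T[:3,:3]@np.array([(px[0]-f["cx"])/f["fx"],(px[1]-f["cy"])/f["fy"],1.]); return T[:3,3],d
def at_z(f,px,z,T=None):
    o,d=ray(f,px,T); return o+d*(z-o[2])/d[2]
def proj(f,P,T=None):
    T=np.array(f["cam_to_world"]) if T is None else T
    p=(np.atleast_2d(P)-T[:3,3])@T[:3,:3]; return np.c_[p[:,0]/p[:,2]*f["fx"]+f["cx"],p[:,1]/p[:,2]*f["fy"]+f["cy"]]
def wristT(f,s):
    T=np.eye(4);T[:3,:3]=R.from_rotvec(s["eef_rot"]).as_matrix();T[:3,3]=s["position"]
    return T@np.array(f["T_tool_cam"])
E
python3 - <<'E'
from h import *
for c in ("scene","top"):
    f=grab_frame(c); cv2.imwrite(f"pics/{c}0.png",f["img"][:,:,::-1])
    print(c,np.round(f["cam_to_world"],3).tolist(),f["fx"])
    for n in("lifter","board","drying_stand","inspection_stand"):
        for d in tip_of(c,n): print(n,"tip",np.round(d["centre"],1),round(d["score"],2),np.round(at_z(f,d["centre"],0.026 if n=="board" else 0),3))
        for d in silhouettes(c,n): print(n,"sil",np.round(d["centre"],1),round(d["score"],2),d["mask"].sum())
E
```

```text
pics
scene [[0.746, -0.258, 0.613, -0.041], [-0.665, -0.318, 0.676, -0.643], [0.02, -0.912, -0.409, 0.412], [0.0, 0.0, 0.0, 1.0]] 354.2318138671584
lifter tip [244.2 216.1] 0.94 [ 0.454 -0.055  0.   ]
lifter sil [240.9 204.6] 0.69 680
lifter sil [247.6 171.5] 0.65 162
board tip [179.  210.3] 0.72 [0.323 0.027 0.026]
board tip [248.4 174.1] 0.56 [0.603 0.103 0.026]
board sil [175.2 206.8] 0.81 334
board sil [250.  171.5] 0.66 121
drying_stand tip [243.1 180. ] 0.64 [0.601 0.125 0.   ]
drying_stand sil [248.6 181.3] 0.57 326
inspection_stand tip [340.6 224.4] 0.86 [ 0.604 -0.233  0.   ]
inspection_stand sil [343.5 225.6] 0.59 918
top [[-0.013, -0.996, 0.084, 0.432], [-0.999, 0.017, 0.043, -0.07], [-0.044, -0.083, -0.996, 0.891], [0.0, 0.0, 0.0, 1.0]] 424.8521380991126
lifter tip [271.3 211.5] 0.6 [ 0.451 -0.054  0.   ]
lifter sil [263.6 200.9] 0.9 1000
board tip [191.1 136.9] 0.62 [0.608 0.11  0.026]
board tip [209.2 258.9] 0.59 [0.356 0.073 0.026]
board sil [187.5 139.6] 0.94 733
board sil [208.4 261.2] 0.9 712
drying_stand tip [191.5 137.9] 0.97 [0.611 0.115 0.   ]
drying_stand sil [192.5 148.7] 0.67 1035
inspection_stand sil [359.1 139. ] 0.62 1961
```

Run:
```python
import cv2,numpy as np
a=cv2.imread("pics/top0.png");b=cv2.imread("pics/scene0.png")
cv2.imwrite("pics/t.png",cv2.resize(a[60:330,80:440],None,fx=2.2,fy=2.2,interpolation=cv2.INTER_CUBIC))
cv2.imwrite("pics/s.png",cv2.resize(b[100:300,130:400],None,fx=2.9,fy=2.9,interpolation=cv2.INTER_CUBIC))
```

```text
(no output)
```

View pics/t.png

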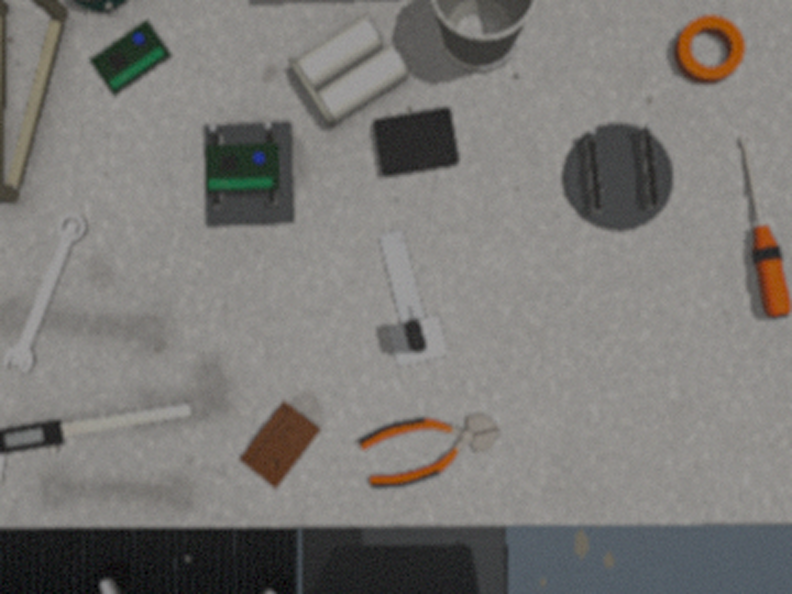

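View pics/s.png

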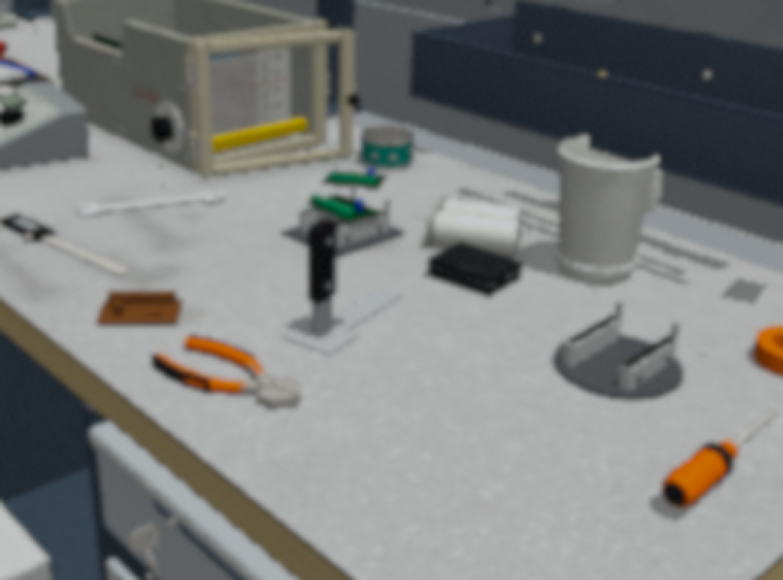

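Board candidates in top pixels:
- Green board on the rectangular-base stand at (191,137): this is the one I want.
- Green spare lying at the back at (139,86): not it.
- Brown look-alike at (207,261): not it.

The round-base inspection stand is at about (361,140), and the lifter's grip is at about (269,212) with the blade tip near (258,168). Next I'll check each close up with the wrist camera.

```bash
cat >> h.py <<'E'
def down(yaw): return (R.from_euler('z',yaw)*R.from_euler('x',np.pi)).as_rotvec()
def look(name,target,dist,yaw):
    f=grab_frame("wrist"); C=np.array(f["T_tool_cam"]); r=R.from_rotvec(down(yaw)).as_matrix()
    # place camera so that optical axis passes through target at distance dist
    cp=np.array(target)-(r@C[:3,2])*dist; p=cp-r@C[:3,3]
    movep(p,down(yaw)); s=get_state(); f=grab_frame("wrist"); T=wristT(f,s)
    cv2.imwrite(f"pics/{name}.png",f["img"][:,:,::-1]); np.savez(f"pics/{name}.npz",T=T,**{k:f[k] for k in("fx","fy","cx","cy")})
    print(name,np.round(p,3),"clock",s["clock"],"q",np.round(s["q"],2)); return f,T
E
python3 - <<'E'
from h import *
s=get_state(); print(np.round(R.from_rotvec(s["eef_rot"]).as_matrix(),2).tolist(),s["clock"])
f=grab_frame("wrist"); print(np.round(f["T_tool_cam"],3).tolist(),f["fx"])
f=grab_frame("top"); a=at_z(f,(258.6,167.7),.003);b=at_z(f,(271.5,214),.003); print(a,b,np.arctan2(*(a-b)[[1,0]]))
for q in ik([.45,-.05,.2],down(0)),ik([.45,-.05,.2],down(np.pi)): print(q)
for n,t,z in(("dry",[.605,.11,.02],.26),("insp",[.605,-.235,.02],.26),("lift",[.48,-.05,.02],.26)):
    f,T=look(n,t,z,0)
    for m in("lifter","board","drying_stand","inspection_stand"):
        for d in tip_of("wrist",m): print(m,np.round(d["centre"],1),round(d["score"],2),np.round(at_z(f,d["centre"],0.026 if m=="board" else 0,T),4))
E
```

```text
[[-0.97, 0.26, 0.0], [0.26, 0.97, 0.0], [-0.0, 0.0, -1.0]] 0.9
[[0.0, -0.956, -0.293, 0.074], [1.0, 0.0, -0.001, 0.001], [0.001, -0.293, 0.956, -0.143], [0.0, 0.0, 0.0, 1.0]] 310.89710586138784
[ 0.54343668 -0.02848542  0.003     ] [ 0.44579113 -0.05418179  0.003     ] 0.2573253865263206
[-0.27393697  0.17335038 -0.48250008  0.91494587  0.          2.86765568]
[-0.27393697  0.17335038 -0.48250008  0.91494587  0.         -0.27393697]
dry [0.607 0.11  0.126] clock 4.7917 q [ 0.06  0.53 -0.16  0.88  0.   -3.08]
board [249.  184.6] 0.96 [0.6116 0.1152 0.026 ]
insp [ 0.606 -0.235  0.126] clock 9.8083 q [-0.48  0.59 -0.05  0.93  0.    2.66]
lift [ 0.481 -0.05   0.126] clock 11.0 q [-0.26  0.31 -0.51  0.75 -0.    2.88]
lifter [249.4 214.9] 0.91 [ 0.4512 -0.0464  0.    ]
board [16.3 11.9] 0.96 [0.613  0.1147 0.026 ]
inspection_stand [493.7  38.3] 0.82 [ 0.6005 -0.2401  0.    ]
inspection_stand [14.8 13.8] 0.46 [0.6177 0.1338 0.    ]
```

Run:
```python
import cv2,numpy as np
a=[cv2.imread(f"pics/{n}.png") for n in("dry","insp","lift")]
cv2.imwrite("pics/m1.png",cv2.resize(a[0][60:330,110:410],None,fx=2.2,fy=2.2,interpolation=2))
cv2.imwrite("pics/m2.png",cv2.resize(a[1][60:330,110:410],None,fx=2.2,fy=2.2,interpolation=2))
cv2.imwrite("pics/m3.png",cv2.resize(a[2][60:330,110:410],None,fx=2.2,fy=2.2,interpolation=2))
```

```text
(no output)
```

View pics/m1.png

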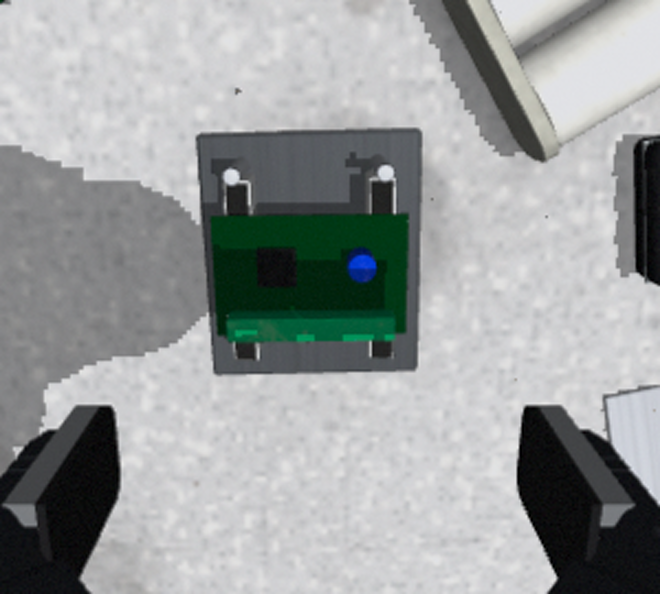

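View pics/m2.png

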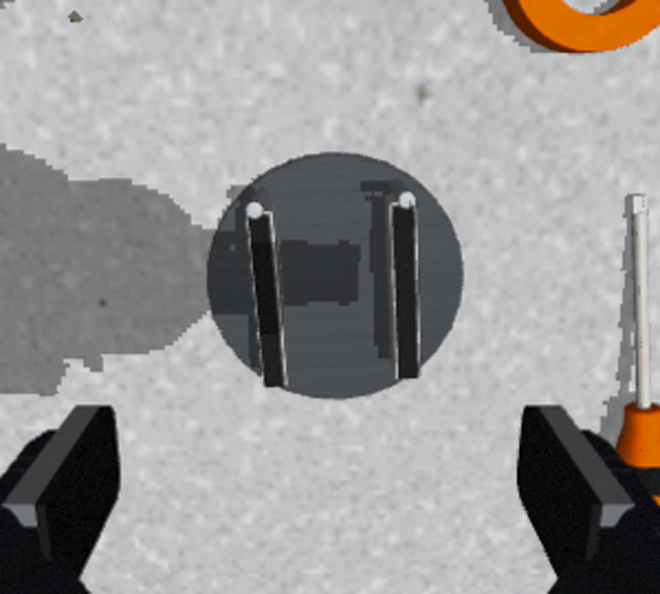

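View pics/m3.png

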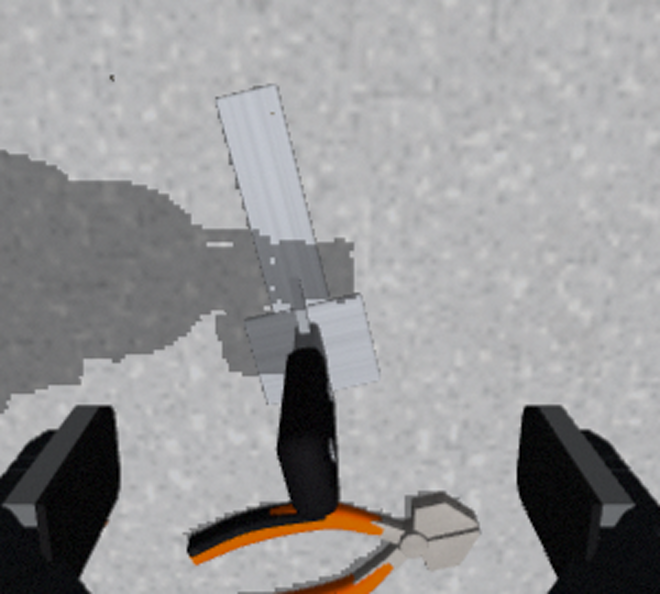

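Close crops confirm the choice:
- `m1`: the green board is on the rectangular-base stand, with pin tops at crop (231,177) and (386,173).
- `m2`: the round stand is empty, with pin tops at (255,210) and (407,200).
- `m3`: the lifter's blade tip is at (217,98) to (277,85) and the foot corners are at (360,294) and (380,379).

Next I'll fit poses to these points.

Run:
```python
from h import *
from scipy.optimize import least_squares
def fit(n,pts,x0):
    d=np.load(f"pics/{n}.npz");f={k:float(d[k]) for k in("fx","fy","cx","cy")};T=d["T"]
    P=np.array([p[0] for p in pts])/1e3; u=np.array([p[1] for p in pts])/2.2+[110,60]
    def res(v):
        W=R.from_euler('z',v[2]).apply(P)+[v[0],v[1],0]; return (proj(f,W,T)-u).ravel()
    r=least_squares(res,x0,loss="soft_l1"); print(n,np.round(r.x,4),np.round(r.fun.reshape(-1,2),1).tolist()); return f,T,r.x
f,T,v=fit("dry",[((50,43,5),(198,133)),((50,-43,5),(421,129)),((-50,-43,2),(416,371)),((-50,43,2),(215,375)),((38,26,38),(231,177)),((38,-26,38),(386,173))],[.6,.11,0])
for z in(.034,.036,.040):
    a,b=[at_z(f,np.array(p)/2.2+[110,60],z,T) for p in((211,216),(409,213))]
    m=R.from_euler('z',-v[2]).apply((a+b)/2-[v[0],v[1],0]); print(z,np.linalg.norm(a-b),"edge mid in stand",np.round(m,4),"yaw",np.arctan2(*(a-b)[:2])*-1)
fit("insp",[((38,26,38),(255,210)),((38,-26,38),(407,200)),((0,0,4),(335,275)),((-35,26,24),(275,383)),((-35,-26,24),(408,374))],[.6,-.23,0])
fit("lift",[((105,12,3),(217,98)),((105,-12,3),(277,85)),((17,-25,3),(360,294)),((17,25,3),(245,318)),((-23,-25,3),(380,379)),((-23,25,3),(269,403))],[.45,-.05,.25])
```

```text
dry [0.6116 0.113  0.0226] [[-1.3, 0.5], [0.9, -0.1], [0.2, -0.6], [-0.5, -0.5], [0.2, 0.1], [0.1, 0.4]]
0.034 0.06887330624017035 edge mid in stand [0.0239 0.     0.034 ] yaw 0.015620023353095945
0.036 0.06828628190825888 edge mid in stand [ 0.0243 -0.      0.036 ] yaw 0.015620023353094762
0.04 0.06711223324443595 edge mid in stand [ 0.0251 -0.0001  0.04  ] yaw 0.015620023353095638
insp [ 0.6024 -0.2419  0.0679] [[-0.2, -1.5], [0.1, -1.6], [-0.0, 2.2], [0.1, 0.6], [0.1, 0.9]]
lift [ 0.4509 -0.0486  0.2319] [[-0.5, -0.3], [0.3, -1.3], [0.8, -0.4], [-0.7, 0.8], [0.8, 0.6], [-0.6, 0.9]]
```

```bash
cat >> h.py <<'E'
LIFT=(.4509,-.0486,.2319); DRY=(.6116,.113,.0226); INS=(.6024,-.2419,.0679); H=.066
def tcp(stand,xs,z,ys=0,dyaw=0):
    p=R.from_euler('z',stand[2]).apply([xs,ys,0])+[stand[0],stand[1],z+H]; return p,down(stand[2]+dyaw+np.pi)
def go(stand,xs,z,v=.15,**k):
    p,r=tcp(stand,xs,z,**k); move_l(p,velocity=v,rot=r)
E
python3 - <<'E'
from h import *
s=get_state(); move_l(list(s["position"][:2])+[.17],velocity=.2)
p,r=tcp(LIFT,0,.09); movep(p,r); go(LIFT,0,0,.12); grab(80)
s=get_state(); print(s["clock"],s["finger_gap"],s["grasp_force"],s["contact_force"])
go(LIFT,0,.06,.12); go(DRY,-.155,.06,.2); go(DRY,-.155,.012,.1)
s=get_state(); print(s["clock"],s["finger_gap"],s["grasp_force"],s["position"],tcp(DRY,-.155,.012)[0])
ims=[]
M=np.array([(105,12,3),(105,-12,3),(17,-12,3),(17,-25,3),(-23,-25,3),(-23,25,3),(17,25,3),(17,12,3)])/1e3
S=np.array([(-35,21,26),(35,21,26),(35,31,26),(-35,31,26)])/1e3
for c in("top","scene"):
    f=grab_frame(c); im=f["img"][:,:,::-1].copy(); K=3; o=proj(f,[[.54,.11,.02]])[0]
    x,y=int(o[0])-110,int(o[1])-85; cr=cv2.resize(im[y:y+170,x:x+220],None,fx=K,fy=K,interpolation=2)
    for m,(xs,z) in((M,(-.155,.012)),(S,(0,0)),(S*[1,-1,1],(0,0))):
        W=R.from_euler('z',DRY[2]).apply(m+[xs,0,z])+[DRY[0],DRY[1],0]
        cv2.polylines(cr,[((proj(f,W)-[x,y]+.5)*K).astype(int)],True,(0,0,255),1)
    ims.append(cr[:,:400] if 0 else cr[80:430,130:530])
cv2.imwrite("pics/pre.png",np.hstack(ims))
E
```

```text
16.0167 0.1508512156514866 77.91965246200562 [-0.16137771 -0.20704698  2.70654022]
18.2417 0.15545304536251 77.84377098083496 [0.45685932 0.10915719 0.0781838 ] [0.45663958 0.1094973  0.078     ]
```

View pics/pre.png

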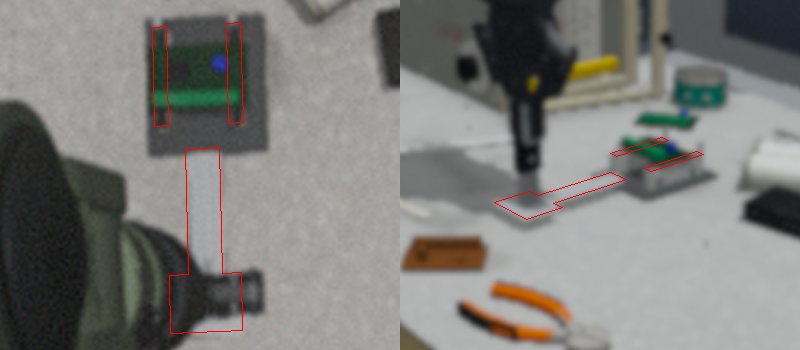

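The held lifter matches its expected outline: blade tip at (202,148) in the left half, centred between the rails. I'll insert, lift and carry.

Run:
```python
from h import *
p,r=tcp(DRY,-.070,.012)
if move_l(p,velocity=.05,rot=r,until_force=5): print("HIT",get_state()["contact_force"]); raise SystemExit
f0=np.array(get_state()["contact_force"])
go(DRY,-.070,.065,.04); s=get_state(); print(s["clock"],np.array(s["contact_force"])-f0,s["position"])
sleep(.3)
go(DRY,-.15,.065,.1)
ims=[]
for c in("top","scene"):
    f=grab_frame(c); o=proj(f,[[.54,.11,.07]])[0]; x,y=int(o[0])-65,int(o[1])-60
    ims.append(cv2.resize(f["img"][y:y+120,x:x+130,::-1],None,fx=3,fy=3,interpolation=2))
    for d in tip_of(c,"board"): print(c,np.round(d["centre"],1),d["score"],at_z(f,d["centre"],.068))
p,_=tcp(DRY,-.078,.0);print(p)
cv2.imwrite("pics/lifted.png",np.hstack(ims))
```

```text
21.6667 [ 0.25908305  0.51757492 -1.4062019 ] [0.54136932 0.11140474 0.13068779]
top [208.5 258.3] 0.59 [0.36124733 0.06730707 0.068     ]
scene [228.5 168.3] 0.71 [0.51819892 0.08908286 0.068     ]
scene [179.2 208.7] 0.62 [ 0.28777334 -0.03944368  0.068     ]
[0.53361992 0.11123735 0.066     ]
```

View pics/lifted.png

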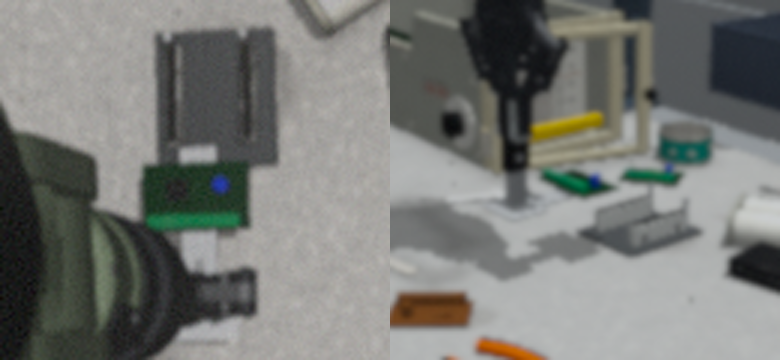

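The board rides level on the blade, with its centre at left-half (195,196) and the blade tip at (197,148), about 71 mm along the lifter. I'll carry it over and set it down.

Run:
```python
from h import *
go(INS,-.15,.065,.12); go(INS,-.0715,.065,.08); go(INS,-.0715,.034,.06); go(INS,-.0715,.013,.03)
s=get_state(); print(s["clock"],s["contact_force"])
ims=[]
for c in("top","scene"):
    f=grab_frame(c); o=proj(f,[[.59,-.24,.03]])[0]; x,y=int(o[0])-65,int(o[1])-60
    ims.append(cv2.resize(f["img"][y:y+120,x:x+130,::-1],None,fx=3,fy=3,interpolation=2))
    for d in tip_of(c,"board"): print(c,np.round(d["centre"],1),d["score"],R.from_euler('z',-INS[2]).apply(at_z(f,d["centre"],.026)-[INS[0],INS[1],0]))
cv2.imwrite("pics/set.png",np.hstack(ims))
```

```text
28.9333 [-0.03759129 -0.73443854 -2.03490058]
top [209.2 260.5] 0.72 [-0.22725671  0.33100636  0.026     ]
top [363.8 135.9] 0.55 [-0.00067792 -0.00343905  0.026     ]
scene [244.9 179.8] 0.68 [-0.01508647  0.31849071  0.026     ]
scene [177.2 207.5] 0.65 [-0.25492394  0.30274284  0.026     ]
scene [341.1 218. ] 0.6 [-0.01311762  0.00133693  0.026     ]
```

View pics/set.png

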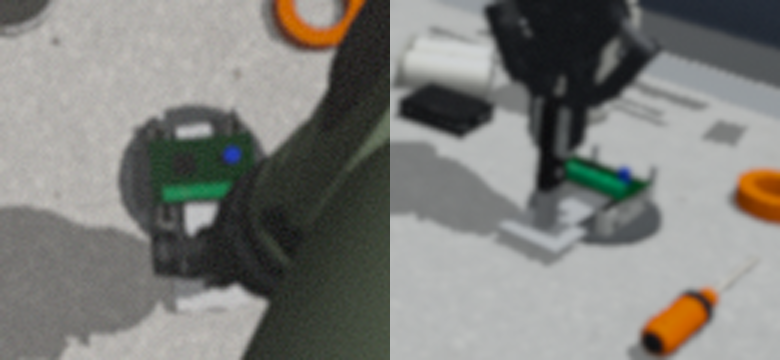

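The board sits on the rails centred at left-half (197,167), with the blade tip showing beyond it at (193,131). I'll withdraw and park the lifter, then check.

Run:
```python
from h import *
go(INS,-.205,.013,.07); go(INS,-.205,.004,.06)
p,r=tcp(INS,-.205,-.002); print(move_l(p,velocity=.02,rot=r,until_force=4)); s=get_state(); print(s["position"],s["contact_force"])
let_go(); p=np.array(get_state()["position"]); move_l(p+[0,0,.12],velocity=.15)
q=get_state()["q"].copy(); q=list(q); q[0]+=.6; set_joints(q)
s=get_state(); print(s["clock"])
ims=[]
for c in("top","scene"):
    f=grab_frame(c); o=proj(f,[[.53,-.24,.03]])[0]; x,y=int(o[0])-65,int(o[1])-75
    cr=cv2.resize(f["img"][y:y+150,x:x+130,::-1],None,fx=3,fy=3,interpolation=2)
    W=R.from_euler('z',INS[2]).apply(np.array([(22,35,35),(22,-35,35),(-22,-35,35),(-22,35,35)])/1e3)+[INS[0],INS[1],0]
    cv2.polylines(cr,[((proj(f,W)-[x,y]+.5)*3).astype(int)],True,(0,0,255),1); ims.append(cr)
    for d in tip_of(c,"board")+tip_of(c,"lifter"): print(c,np.round(d["centre"],1),d["score"],R.from_euler('z',-INS[2]).apply(at_z(f,d["centre"],.026)-[INS[0],INS[1],0]))
cv2.imwrite("pics/end.png",np.hstack(ims))
```

```text
True
[ 0.39811851 -0.25601422  0.06620116] [-0.16130929  1.20015348  5.69405518]
34.5
top [207.9 259.2] 0.67 [-0.22445631  0.33346459  0.026     ]
top [363.4 138.3] 0.56 [-0.00554282 -0.00213478  0.026     ]
top [370.8 234.9] 0.91 [-0.20165059  0.00294246  0.026     ]
scene [179.4 210.3] 0.86 [-0.25948812  0.28696245  0.026     ]
scene [343.8 219.9] 0.85 [-0.0165291  -0.00790958  0.026     ]
scene [285.3 263.5] 0.67 [-0.24119867 -0.02316967  0.026     ]
```

View pics/end.png

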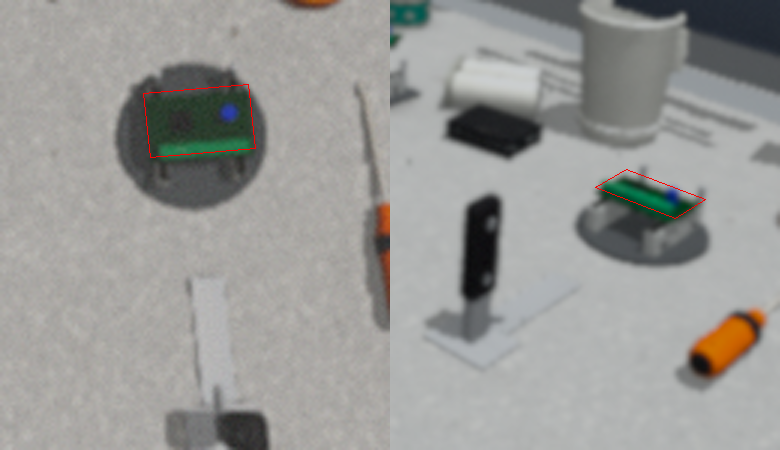

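The board lies square on the round stand's rails, within a few millimetres of centre (left-half (199,122)). The lifter stands upright and clear at (212,340). I'm handing it in.

```bash
python3 -c "
from cell import *
print(sign_off())"
```

```text
the job is handed in; nothing more can be done
None
```

The board was set on the inspection stand's rails, square and within a few millimetres of centre in the camera pictures; the lifter was left upright on its foot, clear of both stands, and the job was handed in at about 35 s of the 64 s (no verdict was returned).

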